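# Load the bottle carrier for a staining run

## Task

Make up the white bottle carrier for the next staining run: stand the big blue-capped bottle, the orange-capped bottle, the red-capped bottle and the black-capped amber bottle upright in it, each right down in the well whose collar has the colour of its cap. Lower them in rather than dropping them, and knock no bottle over. The small blue-capped bottle and the white-capped amber one belong to someone else: leave both standing where they are.

Things in the scene. Friction and masses are not known exactly. Their poses are not given: they have to be found in the camera images.
- big_blue: Big white lab bottle with a blue cap, standing; body 66 mm across, 135 mm tall in all. The round screw cap, 34 mm across, takes the heights 113 to 135 mm and is the place to grip it from above. About 200 to 390 g. Origin: centre of its underside, z up. Note: a cabinet 0.46 m high (front at x = 0.61 m, y from -0.02 to 0.46 m) stands behind the bottles on the left; keep the gripper and wrist off it.
- orange: White lab bottle with violet content and an orange cap, standing; body 56 mm across, 115 mm tall in all. The round screw cap, 30 mm across, takes the heights 101 to 115 mm and is the place to grip it from above. About 150 to 310 g. Origin: centre of its underside, z up.
- red: White lab bottle with a red cap, standing; body 50 mm across, 105 mm tall in all. The round screw cap, 26 mm across, takes the heights 92 to 105 mm and is the place to grip it from above. About 110 to 220 g. Origin: centre of its underside, z up.
- amber_black: Dark amber bottle with a black cap, standing; body 42 mm across, 89 mm tall in all. The round screw cap, 26 mm across, takes the heights 70 to 89 mm and is the place to grip it from above. About 50 to 105 g. Origin: centre of its underside, z up.
- small_blue: Small white lab bottle with a blue cap, a smaller double of the big one; it does not belong in the carrier, standing; body 36 mm across, 75 mm tall in all. The round screw cap, 19 mm across, takes the heights 66 to 75 mm and is the place to grip it from above. About 70 g. Origin: centre of its underside, z up.
- amber_white: Amber bottle with a white cap, a double of the black-capped one; it does not belong in the carrier, standing; body 42 mm across, 89 mm tall in all. The round screw cap, 21 mm across, takes the heights 73 to 89 mm and is the place to grip it from above. About 80 g. Origin: centre of its underside, z up.
- well_blue: Square grey well with blue collar, one of four, two by two in any order, 94 mm apart, in a fixed white carrier 200 mm square (grip bars on its y ends reach 68 mm over the bench). 92x92x42 mm; bore 76 mm wide, 38 deep with a 5 mm flare, for the big blue-capped bottle. Origin: bore axis, underside of the well, 6 mm over the bench; bore floor at z = 4 mm, mouth at 42 mm. x, y along its sides.
- well_orange: Square grey well with orange collar, one of four, two by two in any order, 94 mm apart, in a fixed white carrier 200 mm square (grip bars on its y ends reach 68 mm over the bench). 92x92x42 mm; bore 66 mm wide, 38 deep with a 5 mm flare, for the orange-capped bottle. Origin: bore axis, underside of the well, 6 mm over the bench; bore floor at z = 4 mm, mouth at 42 mm. x, y along its sides.
- well_red: Square grey well with red collar, one of four, two by two in any order, 94 mm apart, in a fixed white carrier 200 mm square (grip bars on its y ends reach 68 mm over the bench). 92x92x42 mm; bore 60 mm wide, 38 deep with a 5 mm flare, for the red-capped bottle. Origin: bore axis, underside of the well, 6 mm over the bench; bore floor at z = 4 mm, mouth at 42 mm. x, y along its sides.
- well_black: Square grey well with black collar, one of four, two by two in any order, 94 mm apart, in a fixed white carrier 200 mm square (grip bars on its y ends reach 68 mm over the bench). 92x92x42 mm; bore 52 mm wide, 38 deep with a 5 mm flare, for the black-capped amber bottle. Origin: bore axis, underside of the well, 6 mm over the bench; bore floor at z = 4 mm, mouth at 42 mm. x, y along its sides.
Not all that is in view belongs to the job. Leave any yellow look-alike of the amber_black alone.

How it is judged:
By the outcome, as a careful person would: the job done as asked, in the order asked, and still so for the second after the job is handed in, with the robot touching nothing.
It also fails if it takes over 120 s, if anything falls off the work surface, if the arm or the gripper's body presses on something with over 40 N, if the wrist force passes 120 N, or if a joint passes its speed limit or range.

## Robot

A 6-joint arm with a two-finger parallel gripper is mounted at the origin on a cart in front of the work surface, level with it; the furniture and walls round the work are solid. World frame = base frame: x ahead of the robot, y to its left, z up, the work surface at z = 0. Lengths are in mm, angles in degrees, forces in N, time in s.
With the tool pointing down it reaches from about 300 to 850 mm from the base axis. Payload 4.2 kg.
Tool frame: the origin (TCP) lies between the finger pads; the fingertips stand 14 mm ahead of it and the grasp point (between the pads) lies 5 mm behind it; z points along the fingers, y is the line along which they close (so a half turn about z gives the same grasp; the last joint's range is limited). The gripper opens to 91 mm and grips with 3 to 60 N. Pads are 32 mm wide; open, the fingers measure 118 mm over their backs; the gripper's body (76 mm by 178 mm) begins 60 mm behind the grasp point.
Start: joints at [70.531, 18.312, 89.639, -0, 72.044, -1.146], TCP at [180.769, 545.861, 227.976] pointing down, gripper open.
Joint ranges: [-177.97, 177.97], [-48.28, 115.42], [12.27, 149.76], [-77.06, 257.06], [2.81, 150.46], [-146.56, 146.56]. Speed limits (degrees/s): [147.25, 147.25, 180, 180, 180, 180].

## Interface

Orientations are given as [roll, pitch, yaw] about the fixed x, y, z axes, in that order (R = Rz(yaw) Ry(pitch) Rx(roll)).
In Python, from workcell import * gives the robot as it stands. The module is installed in compiled form; this text tells all that it offers.
- The arm moves only by the tool send_rows, never from a script. Its argument "deltas" is a list of rows, each a list of 2 entries, a list of its own where there are three numbers: the shift along the tool's x, y, z normalised to -1 to 1, where 1 is 0.5 m, then the turn, a rotation vector about the tool's x, y, z normalised to -1 to 1, where 1 is 0.5 rad. A call has 1 to 10 rows; each row shifts and turns the commanded pose from where the row before left it, along the tool's axes as they then stand; what a row does not reach is not made up. A row lasts 1/10 s, in which the tool goes at most 50 mm and 8.59 degrees, less where a joint would pass 70% of its speed; a pose out of reach is approached as far as the arm can. A call with a number of a shift or a turn outside -1 to 1 is refused whole. A call with a gripper value outside its range is refused whole. "grip" is the closure, from 0 (fully open) to 1 (shut), set as the call begins (left out, the last holds). The fingers move at their own pace and stop on an object; "grip_force" is the grip in N (left out, the last holds). Time passes only in rows, so rows that do not move let the fingers close. It gives the time, the measured TCP pose, the force, the opening and the grip force at its end, in the units of the state.
- state(): the state, without advancing time (a new reading comes with each control period).
- grab_frame(name): name is "scene" or "top" or "wrist"; returns the picture (480x640x3 uint8, red, green, blue); there is no depth.
- calibration(name): a dict with "mtx" (3x3 intrinsics, pixels), "R" (3x3) and "t" (3): a world point X has camera coordinates R X + t. Camera axes: x right, y down, z forward; pixel columns grow to the right and rows downward; lengths in mm; the calibration is good to about 2 mm. A picture is of the moment at which its call begins: read the wrist's pose just before it. calibration takes no time and is no camera call; for the wrist camera it gives the pose at the moment of the call.
- job_done(): hands the job in; it is judged then, once.
Trained networks look in the newest picture that a camera, given by its name, has taken for a name from the list of things; names that differ only in an ending like _2 or _b are one class to them, and where a whole thing is asked for, a point or a joint stands for the part that bears it (a point fixed in the world has none). Each returns a list of dicts, best first, with "p" (0 to 1); they miss things now and then, are a little off and sometimes report something else, mostly with a low value. They report only what shows in the picture. A call takes as long as a camera call. They do not tell look-alikes from the thing itself.
- trace(camera, label): "pixels" (480x640 bool, what is visible of it) and "bbox" ([left, top, width, height] in pixels, round what is visible of it).
The state is a dict: "time_s": time; "qpos": joint angles; "qvel": joint speeds; "effort": joint torques, N m; "ee_pos": TCP position; "ee_rot": TCP orientation; "force": force on the tool from outside, world axes, zero at the start; "torque": the same for the moment, N m; "gripper_width": finger opening in mm; "gripper_force": force on a finger pad.
Only numpy, scipy, OpenCV 4.12 (cv2) and the standard library are available. Lean on these libraries where they do the work, as an engineer would, in place of code of your own. Each camera call takes 0.05 s, during which the arm holds its last target. There are 200 camera calls.

## Working session

There is one attempt and no reset: what is moved stays moved. The work goes in short steps, Python scripts to look and compute and a tool call to move; the robot and the scene stay as the last step left them, time stands still between calls to the robot, and variables do not carry over. Pictures are saved under pics/ and viewed, at most 14 in all, crops included, and the job is handed in when it is done.

Besides the shell and the picture viewer there is one more tool, called after "Request:" as name(argument=value, ...) on one line, values as JSON. send_rows: Moves the arm, as the interface text tells. Scaled input: -1 to 1 covers 0.5 m each way for a shift and 0.5 rad each way for a turn. Its arguments: {"type":"object","properties":{"deltas":{"type":"array","items":{"type":"array"}},"grip":{"type":"number"},"grip_force":{"type":"number"}},"required":["deltas"]}

```bash
mkdir -p pics; python3 - <<'E'
from workcell import *
import cv2,numpy as np
for n in("scene","top"):
    im=grab_frame(n); cv2.imwrite(f"pics/{n}0.png",im[:,:,::-1])
    c=calibration(n); print(n,np.round(c["mtx"],1).tolist(),np.round(c["R"],3).tolist(),np.round(c["t"],1).tolist())
print(state())
E
```

```text
scene [[508.9, 0.0, 320.3], [0.0, 508.9, 241.3], [0.0, 0.0, 1.0]] [[0.469, -0.883, -0.015], [-0.506, -0.255, -0.824], [0.724, 0.394, -0.566]] [-239.8, 298.5, 1043.8]
top [[478.3, 0.0, 320.6], [0.0, 478.3, 234.4], [0.0, 0.0, 1.0]] [[0.028, -1.0, 0.004], [-0.997, -0.028, -0.066], [0.066, -0.003, -0.998]] [24.9, 535.7, 1503.9]
{'time_s': 0.1, 'qpos': array([ 7.05293185e+01,  1.83490769e+01,  8.97004838e+01,  9.53951452e-04,
        7.20424520e+01, -1.14555469e+00]), 'qvel': array([ 0.02806467, -0.04591581, -0.16412586,  0.03206506, -0.19896441,
        0.02711136]), 'effort': array([ 1.16077594e-03, -4.13337636e+01, -2.32511687e+01,  7.30623049e-02,
        4.22214798e-02, -5.84295594e-05]), 'ee_pos': array([180.63321807, 545.43939363, 227.18607331]), 'ee_rot': array([-1.79908024e+02, -2.74637754e-03,  1.61674576e+02]), 'force': array([-0.13711155, -0.34934539, -0.1875236 ]), 'torque': array([-0.01257381, -0.00559584, -0.05937168]), 'gripper_force': 0.0, 'gripper_width': 90.93924730718294}
```

View pics/scene0.png

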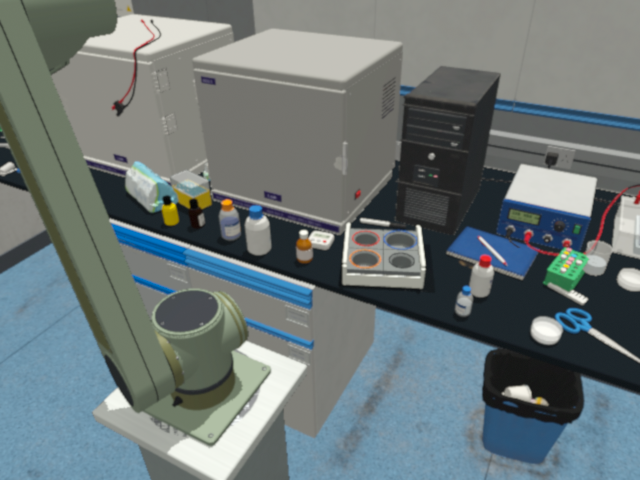

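View pics/top0.png

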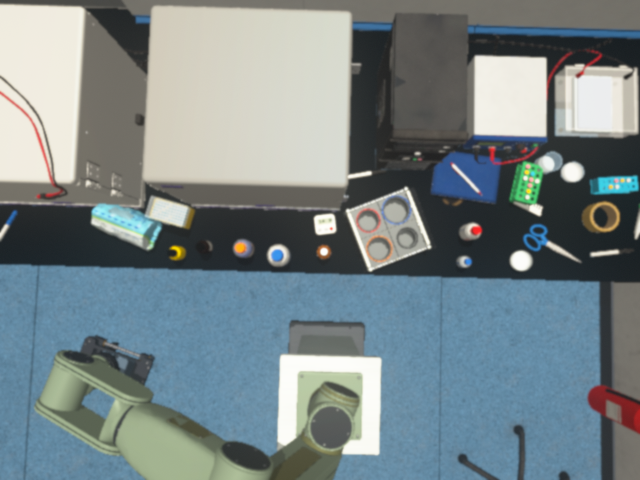

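Scene shows, left to right: yellow look-alike (170,210), amber_black (195,213), orange (228,220), big_blue (257,230), amber_white (304,247), the carrier (385,255), small_blue (463,300) and red (482,276). In the top view they are yellow (177,252), black (205,247), orange (243,248), big blue (279,255), amber_white (323,252), red (470,232) and small blue (464,262). The top-view wells are red (369,219), blue (397,208), orange (379,247) and black (406,238).

```bash
cat > h.py <<'E'
from workcell import *
import cv2,numpy as np
from scipy.optimize import least_squares
from scipy.spatial.transform import Rotation as Ro
D=dict(big_blue=(66,135,34,113),orange=(56,115,30,101),red=(50,105,26,92),amber_black=(42,89,26,70),small_blue=(36,75,19,66),amber_white=(42,89,21,73))
def proj(c,X):
    p=(np.asarray(X)@c["R"].T+c["t"])@c["mtx"].T
    return p[:,:2]/p[:,2:]
def ray(c,px,z):
    d=c["R"].T@np.linalg.solve(c["mtx"],[px[0],px[1],1]); o=-c["R"].T@c["t"]
    return (o+d*(z-o[2])/d[2])[:2]
def cyl(n,x,y):
    b,h,cd,cz=D[n]; a=np.linspace(0,2*np.pi,40)
    return np.array([[x+r*np.cos(t),y+r*np.sin(t),z] for r,z in((b/2,0),(b/2,cz*.75),(cd/2,cz),(cd/2,h)) for t in a])
def bb(c,P):
    u=proj(c,P); return np.r_[u.min(0),u.max(0)]
E
python3 - <<'E'
from h import *
C={n:calibration(n) for n in("top","scene")}
for n in D:
    obs=[]
    for cam in C:
        for r in trace(cam,n)[:3]:
            l,t,w,h=r["bbox"]; print(n,cam,round(r["p"],2),r["bbox"],r["pixels"].sum())
            if r["p"]>.3: obs.append((cam,np.array([l,t,l+w,t+h])))
for n in("well_blue","well_orange","well_red","well_black"):
    for cam in C:
        for r in trace(cam,n)[:2]:
            v,u=np.nonzero(r["pixels"]); m=(u.mean()+.5,v.mean()+.5)
            print(n,cam,round(r["p"],2),r["bbox"],len(u),np.round(m),np.round(ray(C[cam],m,48)))
E
```

```text
big_blue top 0.59 [266.4, 245.2, 21.6, 20.5] 387
big_blue scene 0.64 [246.0, 206.1, 21.6, 48.6] 932
orange top 0.68 [231.9, 235.8, 22.1, 22.0] 291
orange scene 0.61 [217.9, 202.9, 21.9, 37.0] 635
red top 0.64 [459.0, 222.1, 22.1, 20.7] 304
red scene 0.7 [469.3, 255.6, 24.7, 39.8] 757
amber_black top 0.62 [194.4, 242.2, 19.8, 13.8] 195
amber_black top 0.62 [168.0, 247.1, 16.3, 11.3] 190
amber_black scene 0.74 [185.0, 200.4, 22.7, 30.9] 377
amber_black scene 0.74 [160.3, 194.7, 15.3, 29.9] 363
small_blue scene 0.65 [453.9, 284.5, 20.7, 33.2] 365
amber_white top 0.45 [267.8, 243.8, 21.3, 20.7] 404
amber_white scene 0.75 [298.4, 231.1, 16.1, 30.5] 403
well_blue top 0.57 [380.3, 191.3, 32.0, 36.6] 892 [396. 211.] [ 614. -194.]
well_blue top 0.38 [194.4, 244.8, 17.6, 10.5] 163 [204. 247.] [483. 402.]
well_blue scene 0.94 [385.7, 227.7, 34.1, 21.5] 683 [400. 241.] [ 613. -194.]
well_orange top 0.96 [361.2, 231.3, 33.3, 35.8] 831 [379. 249.] [ 493. -144.]
well_orange scene 0.92 [348.2, 247.4, 35.2, 29.8] 960 [365. 262.] [ 481. -147.]
well_red top 0.69 [351.2, 200.9, 40.7, 39.6] 911 [369. 221.] [ 579. -109.]
well_red scene 0.87 [347.7, 229.8, 38.2, 19.6] 646 [366. 239.] [ 578. -108.]
well_black top 0.84 [388.6, 220.9, 39.2, 34.7] 892 [407. 238.] [ 529. -229.]
well_black scene 0.77 [383.1, 249.3, 39.7, 29.5] 958 [401. 263.] [ 517. -232.]
```

```bash
python3 - <<'E'
from h import *
C={n:calibration(n) for n in("top","scene")}
O=dict(big_blue=([266.4,245.2,21.6,20.5],[246,206.1,21.6,48.6]),orange=([231.9,235.8,22.1,22],[217.9,202.9,21.9,37]),red=([459,222.1,22.1,20.7],[469.3,255.6,24.7,39.8]),
amber_black=([194.4,242.2,19.8,13.8],[185,200.4,22.7,30.9]),small_blue=(None,[453.9,284.5,20.7,33.2]),amber_white=(None,[298.4,231.1,16.1,30.5]))
for n,o in O.items():
    for sel in(("top",),("scene",),("top","scene")):
        z=[(C[k],np.array(b)) for k,b in zip(C,o) if b and k in sel]
        if not z: continue
        f=lambda q:np.concatenate([bb(c,cyl(n,*q))-np.r_[b[:2],b[:2]+b[2:]] for c,b in z])
        s=least_squares(f,[480,0],loss="soft_l1"); print(n,sel,s.x.round(),f(s.x).round(1))
# manual top-cap picks
for n,p in dict(big_blue=(278,256),orange=(242.5,247.5),red=(476,230),amber_black=(205,246),small_blue=(465,261.5),amber_white=(323.5,251.5)).items(): print(n,ray(C["top"],p,D[n][1]).round())
W=dict(red=(1,1),blue=(1,-1),orange=(-1,1),black=(-1,-1))
obs=dict(blue=(613.5,-194),orange=(493,-144),red=(579,-109),black=(529,-229))
def g(q):
    R=Ro.from_euler('z',q[2]).as_matrix()[:2,:2]
    return {k:q[:2]+R@(47*np.array(v)) for k,v in W.items()}
s=least_squares(lambda q:np.concatenate([g(q)[k]-obs[k] for k in W]),[553,-170,0])
print(s.x,np.degrees(s.x[2]),{k:v.round() for k,v in g(s.x).items()})
im=cv2.resize(grab_frame("top")[170:290,150:490],None,fx=2.35,fy=2.35,interpolation=cv2.INTER_CUBIC);cv2.imwrite("pics/crop1.png",im[:,:,::-1])
E
```

```text
big_blue ('top',) [463. 172.] [-0.9 -0.6  1.   0.6]
big_blue ('scene',) [462. 172.] [-2.1 -1.5  2.6  0.9]
big_blue ('top', 'scene') [462. 172.] [-0.9 -0.6  1.   0.7 -2.  -1.6  2.7  0.7]
orange ('top',) [487. 281.] [ 0.2  1.5 -0.2 -1.7]
orange ('scene',) [478. 282.] [-0.3 -3.3  0.3  1.6]
orange ('top', 'scene') [482. 283.] [-0.3  3.  -0.7 -0.2  0.4 -3.9  0.9  0.9]
red ('top',) [ 553. -429.] [-0.4  1.5  0.4 -1.8]
red ('scene',) [ 561. -427.] [-0.4 -2.1  0.4  1.4]
red ('top', 'scene') [ 555. -429.] [-0.6  0.7  0.1 -2.6 -0.3 -0.6  0.5  3. ]
amber_black ('top',) [477. 404.] [ 1.  -0.  -1.1  0. ]
amber_black ('scene',) [470. 399.] [ 2.6 -0.3 -3.2  0.3]
amber_black ('top', 'scene') [476. 403.] [ 1.5  0.4 -0.6  0.5  2.8 -1.4 -3.  -0.9]
small_blue ('scene',) [ 463. -411.] [ 1.   0.6 -1.  -0.5]
small_blue ('top', 'scene') [ 463. -411.] [ 1.   0.6 -1.  -0.5]
amber_white ('scene',) [483.  27.] [ 0.1 -1.8 -0.1  1.4]
amber_white ('top', 'scene') [483.  27.] [ 0.1 -1.8 -0.1  1.4]
big_blue [460. 163.]
orange [483. 271.]
red [ 555. -426.]
amber_black [485. 389.]
small_blue [ 460. -403.]
amber_white [478.  30.]
[ 5.53625000e+02 -1.69000000e+02  3.91345376e-01] 22.42243837357595 {'red': array([ 579., -108.]), 'blue': array([ 615., -195.]), 'orange': array([ 492., -143.]), 'black': array([ 528., -230.])}
```

View pics/crop1.png

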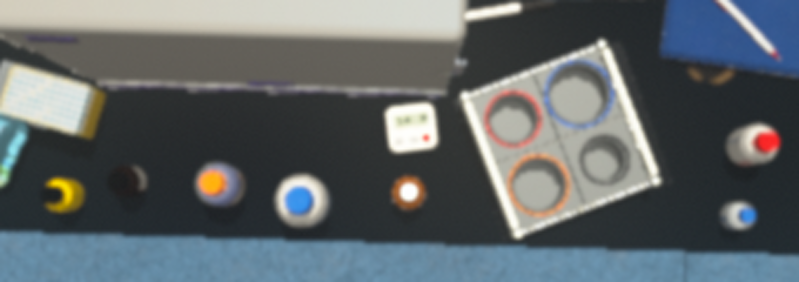

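The crop shows, in crop pixels: yellow (65,195), black cap (130,180), orange cap (211,183), big blue cap (300,201), white cap (408,191), red cap (767,142) and small blue cap (747,215). The wells are red (513,118), blue (579,94), orange (538,184) and black (605,159).

Possible mix-ups (top-view px):
- **big_blue:** (278,256), could be confused with small_blue (465,261).
- **amber_black:** (205,246), could be confused with yellow (177,252) and amber_white (323,251).

The choices are clear from these views, and I'll confirm each from the wrist.

Request:
send_rows(deltas=[[[0,0,0],[0,0,-0.213]],[[0,0,0],[0,0,-0.213]],[[0,0,0],[0,0,-0.213]],[[0,0,0],[0,0,0]]])

```text
time_s: 1.55
ee_pos: [180.7, 545.8, 228.0]
ee_rot: [180.0, 0.0, 180.0]
force: [-0.5, -0.8, 0.0]
gripper_width: 91.2
gripper_force: 0.0
```

Request:
send_rows(deltas=[[[-0.05,-0.065,-0.02],[0,0,0]],[[-0.05,-0.065,-0.02],[0,0,0]],[[-0.05,-0.065,-0.02],[0,0,0]],[[-0.05,-0.065,-0.02],[0,0,0]],[[-0.05,-0.065,-0.02],[0,0,0]],[[-0.05,-0.065,-0.02],[0,0,0]],[[-0.05,-0.065,-0.02],[0,0,0]],[[-0.05,-0.065,-0.02],[0,0,0]],[[-0.05,-0.065,-0.02],[0,0,0]],[[0,0,0],[0,0,0]]])

```text
time_s: 2.55
ee_pos: [408.5, 250.4, 319.4]
ee_rot: [180.0, 0.2, 179.5]
force: [-0.4, 0.3, 0.6]
gripper_width: 91.2
gripper_force: 0.0
```

```bash
python3 - <<'E'
from h import *
s=state(); print(s["time_s"],s["ee_pos"].round(1),s["ee_rot"].round(2),s["qpos"].round())
c=calibration("wrist"); R=Ro.from_euler('xyz',s["ee_rot"],degrees=True).as_matrix()
o=-c["R"].T@c["t"]; print("cam in tool",(R.T@(o-s["ee_pos"])).round(1),"axes",(R.T@c["R"].T).round(3).tolist(),c["mtx"].round(1).tolist())
cv2.imwrite("pics/w1.png",grab_frame("wrist")[:,:,::-1])
E
```

```text
2.55 [408.5 250.4 319.4] [180.     0.22 179.52] [ 30.   7.  92.  -0.  81. -59.]
cam in tool [  71.4    1.4 -156.6] axes [[0.0, -0.966, -0.257], [1.0, 0.0, -0.0], [0.0, -0.257, 0.966]] [[333.5, 0.0, 318.2], [0.0, 333.5, 238.9], [0.0, 0.0, 1.0]]
```

View pics/w1.png

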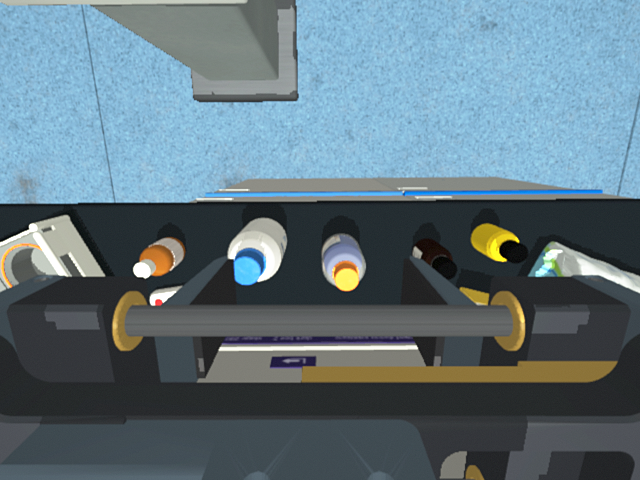

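The wrist view shows amber_white (148,268), big_blue cap (247,266), orange cap (346,276), amber_black cap (444,265) and yellow (513,250). The carrier is at the left edge. Next I fit the cap silhouettes.

```bash
cat >> h.py <<'E'
H=dict(big_blue=((100,120,60),(120,255,255)),small_blue=((100,120,60),(120,255,255)),orange=((8,150,120),(24,255,255)),red=((0,150,100),(6,255,255)),amber_black=((0,0,0),(180,255,40)))
def capfit(n,win,q0,cam="wrist"):
    "fit cap centre x,y to the colour blob in the window (u0,v0,u1,v1)"
    c=calibration(cam); im=grab_frame(cam); hsv=cv2.cvtColor(im,cv2.COLOR_RGB2HSV)
    m=cv2.inRange(hsv,*map(np.array,H[n])); w=np.zeros_like(m); u0,v0,u1,v1=win; w[v0:v1,u0:u1]=m[v0:v1,u0:u1]
    k,l,st,_=cv2.connectedComponentsWithStats(w); i=1+st[1:,4].argmax(); M=l==i
    b,h,cd,cz=D[n]; a=np.linspace(0,2*np.pi,60)
    def P(q): return np.array([[q[0]+cd/2*np.cos(t),q[1]+cd/2*np.sin(t),z] for z in(cz,h) for t in a])
    def cen(q):
        R=np.zeros(M.shape,np.uint8); u=proj(c,P(q)); hull=cv2.convexHull((u*16-8).astype(np.int32).reshape(-1,1,2)); mm=cv2.moments(hull)
        return np.array([mm["m10"]/mm["m00"],mm["m01"]/mm["m00"]])/16,mm["m00"]/256
    v,u=np.nonzero(M); o=np.array([u.mean(),v.mean()])
    s=least_squares(lambda q:cen(q)[0]-o,q0,diff_step=1e-2)
    return s.x.round(1),o.round(1),"area",len(u),round(cen(s.x)[1])
E
python3 - <<'E'
from h import *
print(capfit("big_blue",(200,200,290,300),[460,163]))
print(capfit("orange",(310,240,380,300),[483,271]))
for r in trace("wrist","amber_white")[:2]: print(r["p"],r["bbox"])
E
```

```text
(array([456.9, 176.8]), array([248.7, 263.4]), 'area', 452, 933)
(array([471.1, 282.5]), array([342.1, 271. ]), 'area', 209, 598)
0.73 [130.0, 238.0, 49.3, 37.6]
```

```bash
python3 - <<'E'
from h import *
hsv=cv2.cvtColor(grab_frame("wrist"),cv2.COLOR_RGB2HSV)
for v in range(246,286,4): print(v,[tuple(map(int,hsv[v,u])) for u in(235,247,258)],"|",[tuple(map(int,hsv[v,u])) for u in(338,346,354)])
E
```

```text
246 [(30, 7, 246), (30, 12, 226), (30, 5, 254)] | [(113, 65, 129), (113, 58, 132), (45, 6, 83)]
250 [(27, 11, 228), (26, 15, 236), (30, 10, 229)] | [(113, 77, 155), (112, 79, 154), (110, 26, 145)]
254 [(43, 11, 208), (106, 181, 155), (28, 13, 232)] | [(113, 70, 168), (113, 68, 169), (113, 72, 152)]
258 [(106, 184, 136), (105, 180, 129), (108, 145, 178)] | [(113, 55, 198), (113, 54, 194), (112, 66, 171)]
262 [(104, 182, 255), (106, 186, 238), (106, 182, 137)] | [(112, 45, 222), (111, 43, 223), (112, 56, 195)]
266 [(99, 168, 255), (99, 145, 255), (105, 182, 122)] | [(12, 172, 228), (12, 173, 238), (112, 41, 228)]
270 [(98, 162, 255), (99, 164, 255), (106, 182, 119)] | [(12, 188, 170), (13, 193, 173), (111, 50, 236)]
274 [(98, 163, 255), (99, 167, 255), (107, 189, 139)] | [(19, 184, 255), (28, 151, 255), (24, 143, 255)]
278 [(105, 182, 255), (99, 168, 254), (90, 17, 255)] | [(28, 152, 255), (28, 153, 255), (16, 174, 253)]
282 [(107, 186, 238), (99, 165, 254), (0, 0, 255)] | [(28, 155, 255), (28, 151, 255), (27, 148, 255)]
```

```bash
cat >> h.py <<'E'
H.update(big_blue=((92,100,60),(120,255,255)),small_blue=((92,100,60),(120,255,255)),orange=((6,110,100),(33,255,255)))
E
python3 - <<'E'
from h import *
print(capfit("big_blue",(200,200,290,300),[460,163]))
print(capfit("orange",(310,240,380,300),[483,271]))
print(capfit("amber_black",(425,240,462,285),[485,389]))
s=state();print(s["ee_pos"].round(1),s["ee_rot"].round(2))
E
```

```text
(array([462.1, 175.6]), array([245.8, 269.9]), 'area', 895, 937)
(array([481.3, 283.9]), array([341.9, 280.5]), 'area', 660, 595)
(array([464.8, 404.4]), array([437.7, 259.5]), 'area', 630, 479)
[405.  254.1 317.7] [-1.7999e+02 -4.0000e-02 -1.7993e+02]
```

Request:
send_rows(deltas=[[[-0.0285,-0.039,0.04],[0,0,0]],[[-0.0285,-0.039,0.04],[0,0,0]],[[-0.0285,-0.039,0.04],[0,0,0]],[[-0.0285,-0.039,0.04],[0,0,0]],[[0,0,0],[0,0,0]],[[0,0,0],[0,0,0]]])

```text
time_s: 3.55
ee_pos: [462.4, 175.8, 237.8]
ee_rot: [180.0, -0.1, 180.0]
force: [0.6, 1.2, -0.1]
gripper_width: 91.3
gripper_force: 0.0
```

```bash
python3 - <<'E'
from h import *
s=state();print(s["ee_pos"].round(1),s["ee_rot"].round(2))
c=calibration("wrist"); p=proj(c,[[462,175,124]])[0].astype(int); print(p)
print(capfit("big_blue",(p[0]-60,p[1]-60,p[0]+60,p[1]+60),[460,170]))
E
```

```text
[462.4 175.8 237.8] [ 1.7998e+02 -6.0000e-02  1.7996e+02]
[315 238]
(array([462.3, 172.3]), array([311.9, 238.7]), 'area', 1619, 1528)
```

Request:
send_rows(deltas=[[[0,-0.006,0.06],[0,0,0]],[[0,0,0.06],[0,0,0]],[[0,0,0.06],[0,0,0]],[[0,0,0.03],[0,0,0]],[[0,0,0.0156],[0,0,0]],[[0,0,0],[0,0,0]],[[0,0,0],[0,0,0]]])

```text
time_s: 4.3
ee_pos: [463.3, 173.1, 126.4]
ee_rot: [179.9, 0.1, -180.0]
force: [0.3, -0.7, 0.4]
gripper_width: 91.5
gripper_force: 0.0
```

Request:
send_rows(deltas=[[[0,0,0],[0,0,0]],[[0,0,0],[0,0,0]],[[0,0,0],[0,0,0]],[[0,0,0],[0,0,0]],[[0,0,0],[0,0,0]],[[0,0,0],[0,0,0]],[[0,0,0],[0,0,0]]], grip=1, grip_force=25)

```text
time_s: 5.0
ee_pos: [462.6, 172.2, 125.1]
ee_rot: [-180.0, -0.0, 180.0]
force: [-0.4, -1.8, 1.6]
gripper_width: 38.4
gripper_force: 0.7
```

Request:
send_rows(deltas=[[[0,0,0],[0,0,0]],[[0,0,0],[0,0,0]],[[0,0,0],[0,0,0]],[[0,0,-0.01],[0,0,0]],[[0,0,-0.03],[0,0,0]],[[0,0,-0.06],[0,0,0]],[[0,0,-0.06],[0,0,0]],[[0,0,-0.06],[0,0,0]],[[0,0,-0.05],[0,0,0]],[[0,0,0],[0,0,0]]])

```text
time_s: 6.0
ee_pos: [464.2, 173.3, 263.1]
ee_rot: [179.8, 0.4, 180.0]
force: [1.2, 0.2, -2.8]
gripper_width: 33.4
gripper_force: 23.9
```

Request:
send_rows(deltas=[[[-0.005,-0.04,-0.012],[0,0,0]],[[-0.005,-0.08,-0.012],[0,0,0]],[[-0.005,-0.08,-0.012],[0,0,0]],[[-0.005,-0.08,-0.012],[0,0,0]],[[-0.005,-0.08,-0.012],[0,0,0]],[[-0.005,-0.08,-0.012],[0,0,0]],[[0,-0.04,0],[0,0,0]],[[0,0,0],[0,0,0]],[[0,0,0],[0,0,0]]])

```text
time_s: 6.9
ee_pos: [476.9, -67.3, 294.4]
ee_rot: [179.9, -0.2, 179.9]
force: [1.1, 0.3, -3.7]
gripper_width: 33.6
gripper_force: 24.8
```

```bash
python3 - <<'E'
from h import *
s=state();print(s["ee_pos"].round(1),s["ee_rot"].round(2))
c=calibration("wrist"); im=grab_frame("wrist").copy()
a=np.linspace(0,2*np.pi,60)
for n,(x,y,d) in dict(red=(579,-108,60),blue=(615,-195,76),orange=(492,-143,66),black=(528,-230,52)).items():
    m=trace("wrist","well_"+n)
    for r in m[:1]:
        v,u=np.nonzero(r["pixels"]); print(n,round(r["p"],2),r["bbox"],ray(c,(u.mean()+.5,v.mean()+.5),48).round(1))
    P=np.c_[x+(d/2+5)*np.cos(a),y+(d/2+5)*np.sin(a),0*a+48]
    cv2.polylines(im,[proj(c,P).astype(np.int32)],True,(0,255,0),1)
cv2.imwrite("pics/w2.png",im[:,:,::-1])
E
```

```text
[476.9 -67.3 294.4] [179.89  -0.18 179.92]
red 0.68 [243.1, 263.9, 24.4, 23.8] [ 556.3 -147.2]
orange 0.94 [209.6, 177.9, 83.1, 91.6] [ 489.5 -146.1]
black 0.97 [140.8, 207.4, 101.2, 72.2] [ 521.7 -223.8]
```

View pics/w2.png

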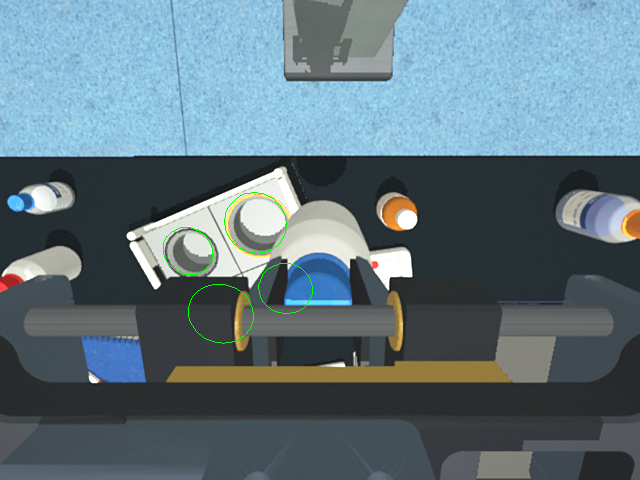

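The wrist view shows the predicted rim circles (green) sitting on the orange well (255,224) and the black well (190,253). The bottle is held upright, with blue and red wells hidden. I'll refine on the orange ring.

```bash
python3 - <<'E'
from h import *
c=calibration("wrist"); im=grab_frame("wrist"); hsv=cv2.cvtColor(im,cv2.COLOR_RGB2HSV)
m=cv2.inRange(hsv,(5,60,60),(30,255,255)); m[:185]=0;m[265:]=0;m[:,:215]=0;m[:,300:]=0
v,u=np.nonzero(m); print(len(u),hsv[224,224:232].tolist())
P=np.array([ray(c,(a+.5,b+.5),48) for a,b in zip(u,v)])
s=least_squares(lambda q:np.hypot(*(P-q[:2]).T)-q[2],[492,-143,36],loss="soft_l1");print("orange",s.x.round(1))
# black collar: dark ring
g=hsv[...,2]; print(g[253,150:235].tolist())
E
```

```text
467 [[75, 4, 236], [12, 30, 253], [27, 115, 255], [29, 158, 255], [12, 147, 255], [30, 3, 179], [74, 15, 183], [54, 14, 185]]
orange [ 495.4 -139.    39. ]
[197, 197, 183, 160, 181, 198, 228, 226, 225, 226, 226, 226, 227, 230, 217, 136, 93, 116, 185, 185, 183, 184, 175, 132, 91, 94, 96, 95, 96, 93, 94, 95, 95, 94, 96, 98, 109, 126, 134, 135, 132, 131, 130, 129, 151, 199, 197, 196, 213, 239, 240, 239, 239, 239, 238, 239, 241, 234, 201, 198, 201, 184, 134, 151, 180, 168, 113, 105, 160, 246, 240, 238, 237, 237, 237, 238, 238, 239, 240, 241, 240, 198, 144, 227, 244]
```

Request:
send_rows(deltas=[[[0,-0.05,0],[0,0,0]],[[-0.02,-0.08,0],[0,0,0]],[[-0.03,-0.08,0],[0,0,0]],[[-0.03,-0.08,0],[0,0,0]],[[-0.03,-0.08,0],[0,0,0]],[[-0.03,-0.08,0],[0,0,0]],[[-0.025,-0.056,0],[0,0,0]],[[0,0,0],[0,0,0]],[[0,0,0],[0,0,0]]])

```text
time_s: 8.1
ee_pos: [560.1, -320.4, 295.2]
ee_rot: [179.9, -0.1, 180.0]
force: [-0.4, 0.6, -2.8]
gripper_width: 33.3
gripper_force: 25.2
```

```bash
cat >> h.py <<'E'
WD=dict(red=(1,1,60),blue=(1,-1,76),orange=(-1,1,66),black=(-1,-1,52))
def wells(q):
    R=Ro.from_euler('z',q[2]).as_matrix()[:2,:2]
    return {k:np.array(q[:2])+R@(47*np.array(v[:2])) for k,v in WD.items()}
def overlay(name,q,cam="wrist"):
    c=calibration(cam); im=grab_frame(cam).copy(); a=np.linspace(0,2*np.pi,60)
    raw=im.copy()
    for k,w in wells(q).items():
        r=WD[k][2]/2+5
        cv2.polylines(im,[np.int32(proj(c,np.c_[w[0]+r*np.cos(a),w[1]+r*np.sin(a),0*a+48]))],True,(0,255,0),1)
    cv2.imwrite(name,im[:,:,::-1]); return c,raw
E
python3 - <<'E'
from h import *
s=state();print(s["ee_pos"].round(1),s["ee_rot"].round(2))
c,im=overlay("pics/w3.png",[553.6,-169,.391])
for n in WD:
    for r in trace("wrist","well_"+n)[:1]:
        v,u=np.nonzero(r["pixels"]); print(n,round(r["p"],2),r["bbox"],ray(c,(u.mean()+.5,v.mean()+.5),48).round(1))
E
```

```text
[ 560.1 -320.4  295.2] [ 1.7990e+02 -8.0000e-02  1.7997e+02]
red 0.71 [444.2, 178.4, 94.0, 95.8] [ 579.2 -103.6]
blue 0.73 [268.9, 201.6, 103.0, 101.5] [ 615.1 -315.9]
orange 0.87 [420.0, 103.5, 98.4, 105.1] [ 492.5 -140.2]
black 0.8 [346.3, 133.4, 97.7, 103.2] [ 527.8 -225.7]
```

View pics/w3.png

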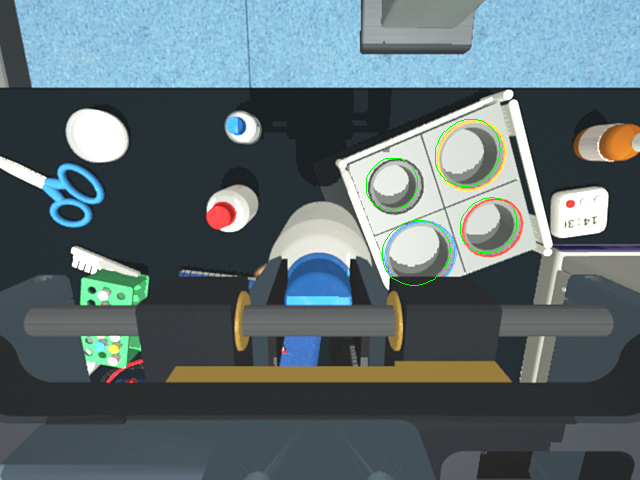

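The wrist view shows all four wells: orange (470,153), red (491,227), black (394,186) and blue (419,250). The red cap is at (221,216) and small_blue at (236,125). The predicted circles sit about 1-2 px left of the rings, so I'll refine from the rings.

```bash
python3 - <<'E'
from h import *
c=calibration("wrist"); im=grab_frame("wrist"); hsv=cv2.cvtColor(im,cv2.COLOR_RGB2HSV)
W0=wells([553.6,-167,.391]); out={}
for k,rng in dict(orange=[((5,60,60),(33,255,255))],red=[((0,70,60),(8,255,255)),((170,70,60),(180,255,255))],blue=[((95,70,60),(125,255,255))]).items():
    m=sum(cv2.inRange(hsv,*r) for r in rng); u0,v0=proj(c,[[*W0[k],48]])[0]
    v,u=np.nonzero(m); ok=(np.hypot(u-u0,v-v0)<46)&(v<272)&(u>375); P=np.array([ray(c,(a+.5,b+.5),48) for a,b in zip(u[ok],v[ok])])
    s=least_squares(lambda q:np.hypot(*(P-q[:2]).T)-q[2],[*W0[k],36],loss="soft_l1"); print(k,len(P),s.x.round(1)); out[k]=s.x[:2]
out["black"]=np.array([527.8,-225.7])
s=least_squares(lambda q:np.concatenate([wells(q)[k]-out[k] for k in out]),[553,-167,.39],loss="soft_l1")
print(s.x.round(3),{k:v.round(1) for k,v in wells(s.x).items()})
p=proj(c,[[555,-427,98]])[0].astype(int)
print("red",capfit("red",(p[0]-40,p[1]-40,p[0]+40,p[1]+40),[555,-427]))
E
```

```text
orange 738 [ 495.3 -138.3   39.2]
red 584 [ 582.3 -102.1   36.3]
blue 397 [ 618.4 -189.1   44.2]
[ 5.56424e+02 -1.63787e+02  3.88000e-01] {'red': array([ 582.1, -102.5]), 'blue': array([ 617.7, -189.5]), 'orange': array([ 495.1, -138.1]), 'black': array([ 530.7, -225.1])}
red (array([ 555.7, -422.7]), array([221. , 214.1]), 'area', 514, 548)
```

```bash
python3 - <<'E'
from h import *
s=state();print(s["ee_pos"].round(1)); z=s["ee_pos"][2]-125
D["big_blue"]=(66,135+z,34,113+z)
print(capfit("big_blue",(280,230,358,306),[560,-320]))
c=calibration("wrist"); o=-c["R"].T@c["t"]; print(o.round(1)-s["ee_pos"])
hsv=cv2.cvtColor(grab_frame("wrist"),cv2.COLOR_RGB2HSV); m=cv2.inRange(hsv,(92,100,60),(120,255,255))
for v in(262,272,282,292): print(v,np.nonzero(m[v,270:370])[0][[0,-1]]+270)
print(proj(c,[[s["ee_pos"][0],s["ee_pos"][1]-17,z+135],[s["ee_pos"][0],s["ee_pos"][1]+17,z+135]]))
E
```

```text
[ 560.  -319.9  296.7]
(array([ 552. , -318.4]), array([318.1, 281.8]), 'area', 3094, 4485)
[-71.46086987   1.20898559 156.44383253]
262 [295 342]
272 [287 349]
282 [287 349]
292 [285 351]
[[280.32865636 304.40169837]
 [351.23453484 304.45843068]]
```

Request:
send_rows(deltas=[[[-0.02,0.04,0],[0,0,0]],[[-0.03,0.07,0],[0,0,0]],[[-0.03,0.07,0],[0,0,0]],[[-0.022,0.05,0],[0,0,0]],[[-0.01,0.026,0.04],[0,0,0]],[[0,0,0.06],[0,0,0]],[[0,0,0.06],[0,0,0]],[[0,0,0.03],[0,0,0]],[[0,0,0],[0,0,0]],[[0,0,0],[0,0,0]]])

```text
time_s: 9.55
ee_pos: [616.4, -192.8, 201.8]
ee_rot: [-180.0, 0.1, 180.0]
force: [0.8, 0.3, -2.7]
gripper_width: 33.1
gripper_force: 25.2
```

```bash
python3 - <<'E'
from h import *
s=state();print(s["ee_pos"].round(1),s["ee_rot"].round(2))
c=calibration("scene"); im=grab_frame("scene").copy(); a=np.linspace(0,2*np.pi,60)
x,y,z=s["ee_pos"]
def ring(X,Y,Z,r,col): cv2.polylines(big,[np.int32((proj(c,np.c_[X+r*np.cos(a),Y+r*np.sin(a),0*a+Z])-[320,190])*6)],True,col,1)
big=cv2.resize(im[190:290,320:450],None,fx=6,fy=6,interpolation=cv2.INTER_CUBIC)
ring(x,y,z-125,33,(0,255,0)); ring(x,y,z+10,17,(0,255,0)); ring(x,y,z-40,33,(0,255,0))
for k,w in wells([555,-166,.389]).items(): ring(*w,48,WD[k][2]/2+5,(255,0,255))
cv2.imwrite("pics/s2.png",big[:,:,::-1])
E
```

```text
[ 616.4 -192.8  201.8] [-1.7999e+02  5.0000e-02  1.7999e+02]
```

View pics/s2.png

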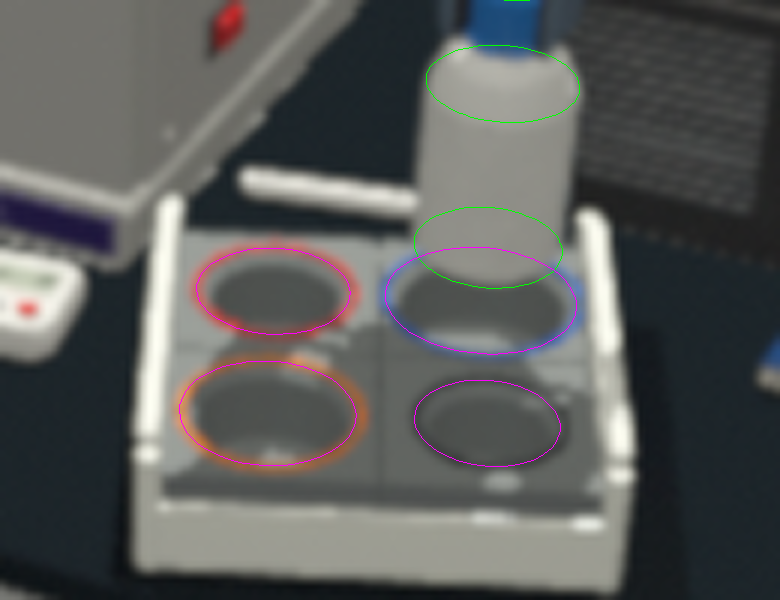

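The scene crop shows the bottle hanging upright over the blue well (483,300), with its base centre at about (490,250) along the same vertical. The rings lie within about 2 mm of the model, so I'm lowering it.

Request:
send_rows(deltas=[[[0,0,0.02],[0,0,0]],[[0,0,0.02],[0,0,0]],[[0,0,0.02],[0,0,0]],[[0,0,0.02],[0,0,0]],[[0,0,0.015],[0,0,0]],[[0,0,0.01],[0,0,0]],[[0,0,0],[0,0,0]]])

```text
time_s: 10.3
ee_pos: [615.6, -192.6, 147.5]
ee_rot: [180.0, -0.1, 180.0]
force: [0.1, 0.1, -3.3]
gripper_width: 33.1
gripper_force: 25.2
```

Free so far, with no side force. I'll seat it and then open partly.

Request:
send_rows(deltas=[[[0,0,0.01],[0,0,0]],[[0,0,0.006],[0,0,0]],[[0,0,0.005],[0,0,0]],[[0,0,0.004],[0,0,0]],[[0,0,0],[0,0,0]],[[0,0,0],[0,0,0]]])

```text
time_s: 10.9
ee_pos: [616.3, -192.8, 136.6]
ee_rot: [-180.0, 0.1, 180.0]
force: [-0.5, 0.3, 0.2]
gripper_width: 33.2
gripper_force: 25.3
```

Request:
send_rows(deltas=[[[0,0,0],[0,0,0]],[[0,0,0],[0,0,0]],[[0,0,0],[0,0,0]],[[0,0,0],[0,0,0]],[[0,0,-0.04],[0,0,0]],[[0,0,-0.08],[0,0,0]],[[0,0,-0.08],[0,0,0]],[[0,0,-0.08],[0,0,0]],[[0.03,0,-0.02],[0,0,0]],[[0.06,0,0],[0,0,0]]], grip=0.34)

```text
time_s: 11.9
ee_pos: [572.3, -193.1, 287.7]
ee_rot: [-179.9, 0.3, -180.0]
force: [-1.0, -0.5, -0.3]
gripper_width: 60.5
gripper_force: 0.0
```

Request:
send_rows(deltas=[[[0.06,0.05,0],[0,0,0]],[[0.05,0.08,0],[0,0,0]],[[0.05,0.08,0],[0,0,0]],[[0.01,0.09,0],[0,0,0]],[[0,0.09,0],[0,0,0]],[[0,0.09,0],[0,0,0]],[[0,0.09,0],[0,0,0]],[[0,0.09,0],[0,0,0]],[[0,0.09,0],[0,0,0]],[[0,0.09,0],[0,0,0]]])

```text
time_s: 12.9
ee_pos: [485.0, 228.5, 285.4]
ee_rot: [-180.0, -0.1, 180.0]
force: [0.6, -0.9, 0.2]
gripper_width: 59.8
gripper_force: 0.0
```

```bash
python3 - <<'E'
from h import *
s=state();print(s["time_s"],s["ee_pos"].round(1),s["ee_rot"].round(2),s["gripper_width"])
cv2.imwrite("pics/s3.png",grab_frame("scene")[:,:,::-1])
E
```

```text
12.9 [485.  228.5 285.4] [-1.7996e+02 -6.0000e-02  1.7999e+02] 59.79154249897662
```

View pics/s3.png

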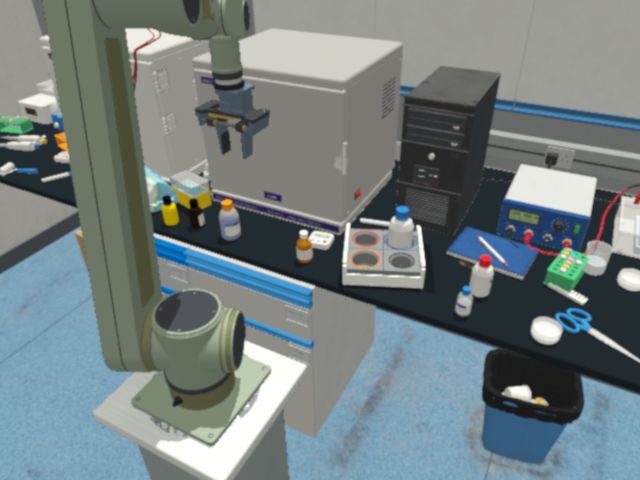

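big_blue stands upright in the blue well at (402,225), and the other bottles are untouched. Next is orange.

Request:
send_rows(deltas=[[[0.007,0.05,0.04],[0,0,0]],[[0,0.057,0.04],[0,0,0]],[[0,0,0.04],[0,0,0]],[[0,0,0],[0,0,0]],[[0,0,0],[0,0,0]]])

```text
time_s: 13.45
ee_pos: [482.3, 280.1, 225.9]
ee_rot: [-180.0, -0.1, 180.0]
force: [-0.5, 0.1, 0.3]
gripper_width: 60.3
gripper_force: 0.0
```

```bash
python3 - <<'E'
from h import *
s=state();print(s["ee_pos"].round(1))
c=calibration("wrist"); p=proj(c,[[481,283,108]])[0].astype(int); print(p)
print(capfit("orange",(p[0]-35,p[1]-35,p[0]+35,p[1]+35),[481,283]))
E
```

```text
[482.3 280.1 225.9]
[320 235]
(array([481.1, 284. ]), array([320.9, 235.8]), 'area', 1092, 1095)
```

Request:
send_rows(deltas=[[[0.002,0.005,0.06],[0,0,0]],[[0,0,0.06],[0,0,0]],[[0,0,0.06],[0,0,0]],[[0,0,0.03],[0,0,0]],[[0,0,0.0145],[0,0,0]],[[0,0,0],[0,0,0]],[[0,0,0],[0,0,0]]])

```text
time_s: 14.2
ee_pos: [482.7, 283.5, 115.3]
ee_rot: [179.9, 0.1, 180.0]
force: [0.1, 0.5, 0.1]
gripper_width: 59.9
gripper_force: 0.0
```

Request:
send_rows(deltas=[[[0,0,0],[0,0,0]],[[0,0,0],[0,0,0]],[[0,0,0],[0,0,0]],[[0,0,0],[0,0,0]],[[0,0,0],[0,0,0]],[[0,0,0],[0,0,0]],[[0,0,0],[0,0,0]]], grip=1, grip_force=25)

```text
time_s: 14.9
ee_pos: [481.8, 283.2, 114.1]
ee_rot: [180.0, 0.0, 180.0]
force: [-0.1, -0.5, 2.4]
gripper_width: 27.7
gripper_force: 25.0
```

Request:
send_rows(deltas=[[[0,0,-0.01],[0,0,0]],[[0,0,-0.02],[0,0,0]],[[0,0,-0.03],[0,0,0]],[[0,0,0],[0,0,0]],[[0,0,0],[0,0,0]]])

```text
time_s: 15.4
ee_pos: [481.7, 283.4, 144.2]
ee_rot: [180.0, 0.0, 180.0]
force: [-0.3, 0.4, -1.6]
gripper_width: 27.3
gripper_force: 24.9
```

```bash
python3 - <<'E'
from h import *
s=state();print(s["ee_pos"].round(1),s["gripper_width"])
a=grab_frame("wrist")[150:390,180:460];b=cv2.resize(grab_frame("scene")[130:270,180:320],(480,480),interpolation=cv2.INTER_CUBIC)[:240+60]
a=cv2.resize(a,(350,300)); cv2.imwrite("pics/o1.png",np.hstack([a,cv2.resize(b,(450,300))])[:,:,::-1])
E
```

```text
[481.7 283.4 144.2] 27.347098978820945
```

View pics/o1.png

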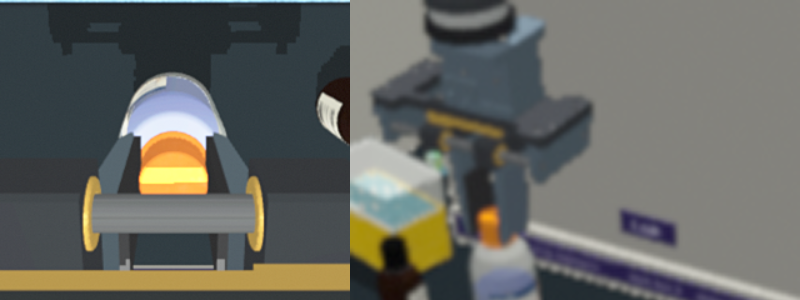

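The crop shows the orange bottle held by its cap, upright and clear of the bench.

Request:
send_rows(deltas=[[[0,0,-0.06],[0,0,0]],[[0,0,-0.08],[0,0,0]],[[0,-0.03,-0.08],[0,0,0]],[[0,-0.06,-0.03],[0,0,0]],[[0,-0.08,0],[0,0,0]],[[0,-0.08,0],[0,0,0]],[[0,-0.08,0],[0,0,0]],[[0,-0.08,0],[0,0,0]],[[0,-0.08,0],[0,0,0]],[[0,-0.08,0],[0,0,0]]])

```text
time_s: 16.5
ee_pos: [481.0, -3.3, 268.2]
ee_rot: [180.0, -0.1, 180.0]
force: [1.1, 0.4, -1.8]
gripper_width: 27.7
gripper_force: 24.9
```

Request:
send_rows(deltas=[[[-0.01,-0.08,0],[0,0,0]],[[-0.01,-0.08,0],[0,0,0]],[[-0.006,-0.08,0],[0,0,0]],[[0,-0.039,0.03],[0,0,0]],[[0,0,0.05],[0,0,0]],[[0,0,0.04],[0,0,0]],[[0,0,0.03],[0,0,0]],[[0,0,0],[0,0,0]],[[0,0,0],[0,0,0]]])

```text
time_s: 17.4
ee_pos: [494.5, -141.2, 193.7]
ee_rot: [180.0, -0.0, 180.0]
force: [-0.5, -0.2, -1.6]
gripper_width: 27.7
gripper_force: 24.9
```

```bash
cat >> h.py <<'E'
def chk(name,n,off,q=[555,-166,.389]):
    "scene crop with the model of the held bottle (green) and the wells (magenta)"
    s=state();print(s["ee_pos"].round(1),s["ee_rot"].round(2),s["gripper_width"],s["force"].round(1))
    c=calibration("scene"); im=grab_frame("scene"); a=np.linspace(0,2*np.pi,60); x,y,z=s["ee_pos"]; z-=off; b,h,cd,cz=D[n]
    big=cv2.resize(im[180:290,320:450],None,fx=5,fy=5,interpolation=cv2.INTER_CUBIC)
    def ring(X,Y,Z,r,col): cv2.polylines(big,[np.int32((proj(c,np.c_[X+r*np.cos(a),Y+r*np.sin(a),0*a+Z])-[320,180])*5)],True,col,1)
    ring(x,y,z,b/2,(0,255,0)); ring(x,y,z+.7*cz,b/2,(0,255,0)); ring(x,y,z+h,cd/2,(0,255,0))
    for k,w in wells(q).items(): ring(*w,48,WD[k][2]/2+5,(255,0,255))
    cv2.imwrite(name,big[:,:,::-1])
E
python3 -c "
from h import *
chk('pics/s4.png','orange',114)"
```

```text
[ 494.5 -141.2  193.7] [ 1.7998e+02 -4.0000e-02  1.7998e+02] 27.677824070806142 [-0.5 -0.2 -1.6]
```

View pics/s4.png

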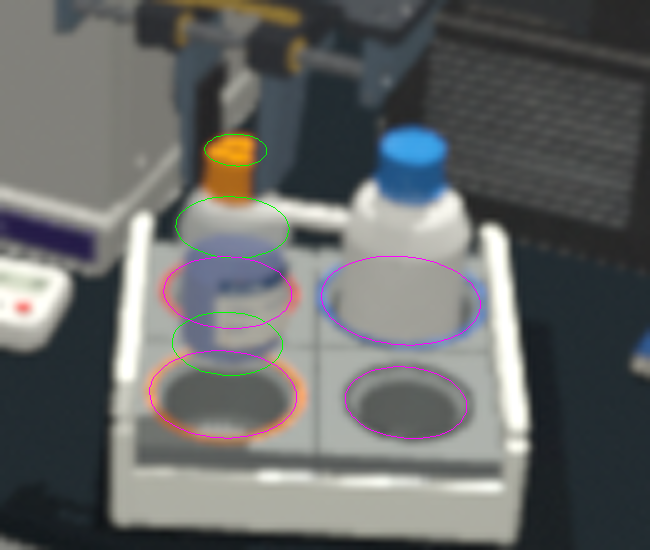

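```bash
python3 - <<'E'
from h import *
s=state(); c=calibration("scene"); grab_frame("scene"); z0=s["ee_pos"][2]-114
r=trace("scene","orange")[0]; M=r["pixels"]; print(r["p"],r["bbox"])
for v in range(205,256,3):
    u=np.nonzero(M[v])[0]; print(v,u[[0,-1]] if len(u) else None,end="; ")
P=cyl("orange",*s["ee_pos"][:2])+[0,0,z0]
print("model bbox",bb(c,P).round(1))
im=grab_frame("wrist"); r=trace("wrist","orange")
cw=calibration("wrist"); print("wrist model bbox",bb(cw,P).round(1)); M=r[0]["pixels"]; print(r[0]["p"],r[0]["bbox"])
for v in range(190,300,8):
    u=np.nonzero(M[v])[0]; print(v,u[[0,-1]] if len(u) else None,end="; ")
E
```

```text
0.89 [354.9, 205.1, 26.0, 45.2]
205 None; 208 [363 370]; 211 [361 371]; 214 [361 371]; 217 [359 371]; 220 [357 375]; 223 [355 377]; 226 [355 378]; 229 [355 379]; 232 [356 379]; 235 [356 379]; 238 [356 378]; 241 [356 377]; 244 [356 377]; 247 [357 376]; 250 [358 374]; 253 [367 367]; model bbox [354.6 206.5 378.  254.8]
wrist model bbox [271.  205.1 361.3 322.7]
0.9 [280.4, 211.9, 80.9, 89.8]
190 None; 198 None; 206 None; 214 [298 336]; 222 [289 345]; 230 [285 350]; 238 [282 354]; 246 [280 356]; 254 [277 359]; 262 [294 343]; 270 [293 344]; 278 [294 343]; 286 [293 344]; 294 [293 344];
```

Request:
send_rows(deltas=[[[0,0,0.02],[0,0,0]],[[0,0,0.02],[0,0,0]],[[0,0,0.015],[0,0,0]],[[0,0,0.01],[0,0,0]],[[0,0,0.01],[0,0,0]],[[0,0,0.01],[0,0,0]],[[0,0,0.01],[0,0,0]],[[0,0,0],[0,0,0]]])

```text
time_s: 18.45
ee_pos: [494.1, -141.1, 145.6]
ee_rot: [180.0, -0.1, 180.0]
force: [-0.3, -0.4, -2.3]
gripper_width: 27.1
gripper_force: 24.9
```

Request:
send_rows(deltas=[[[0,0,0.012],[0,0,0]],[[0,0,0.01],[0,0,0]],[[0,0,0.008],[0,0,0]],[[0,0,0.006],[0,0,0]],[[0,0,0.006],[0,0,0]],[[0,0,0],[0,0,0]],[[0,0,0],[0,0,0]]])

```text
time_s: 19.15
ee_pos: [494.6, -141.2, 125.4]
ee_rot: [180.0, 0.0, 180.0]
force: [0.7, -1.3, -1.7]
gripper_width: 27.4
gripper_force: 24.9
```

Request:
send_rows(deltas=[[[0,0,0.003],[0,0,0]],[[0,0,0],[0,0,0]],[[0,0,0],[0,0,0]]])

```text
time_s: 19.45
ee_pos: [495.0, -141.4, 124.4]
ee_rot: [-180.0, 0.1, 180.0]
force: [-0.6, 0.0, 1.7]
gripper_width: 27.7
gripper_force: 25.0
```

Request:
send_rows(deltas=[[[0,0,0],[0,0,0]],[[0,0,0],[0,0,0]],[[0,0,0],[0,0,0]],[[0,0,0],[0,0,0]],[[0,0,-0.03],[0,0,0]],[[0,0,-0.07],[0,0,0]],[[0,0,-0.08],[0,0,0]],[[0,-0.04,-0.04],[0,0,0]],[[-0.02,-0.08,0],[0,0,0]],[[-0.02,-0.08,0],[0,0,0]]], grip=0.34)

```text
time_s: 20.45
ee_pos: [515.1, -242.1, 235.3]
ee_rot: [-179.9, 0.1, -179.9]
force: [1.0, -0.1, -0.1]
gripper_width: 60.2
gripper_force: 0.0
```

Request:
send_rows(deltas=[[[-0.02,-0.08,0],[0,0,0]],[[-0.02,-0.08,0],[0,0,0]],[[-0.02,-0.08,0],[0,0,0]],[[-0.02,-0.08,0],[0,0,0]],[[0,-0.048,0],[0,0,0]],[[0,0,0],[0,0,0]],[[0,0,0],[0,0,0]]])

```text
time_s: 21.15
ee_pos: [554.2, -425.1, 233.1]
ee_rot: [179.9, -0.0, 179.9]
force: [1.5, 0.3, 0.4]
gripper_width: 60.1
gripper_force: 0.0
```

```bash
python3 - <<'E'
from h import *
s=state();print(s["ee_pos"].round(1))
c=calibration("wrist"); p=proj(c,[[555,-425,98]])[0].astype(int); print(p)
print(capfit("red",(p[0]-45,p[1]-45,p[0]+45,p[1]+45),[555,-425]))
a=grab_frame("wrist"); b=cv2.resize(grab_frame("scene")[170:310,310:500],(652,480),interpolation=cv2.INTER_CUBIC)
cv2.imwrite("pics/r1.png",cv2.resize(np.hstack([a,b]),(800,297))[:,:,::-1])
E
```

```text
[ 554.2 -425.1  233.1]
[316 233]
(array([ 554.2, -424.6]), array([316.7, 232.5]), 'area', 622, 739)
```

View pics/r1.png

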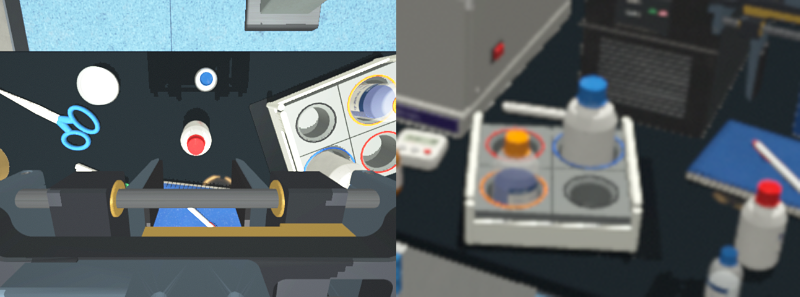

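Blue and orange are seated and upright (scene part: blue cap (593,90), orange cap (515,140)). The red cap is centred under the gripper at (195,145), with small_blue behind at (206,80), clear of the fingers.

Request:
send_rows(deltas=[[[0,-0.001,0.06],[0,0,0]],[[0,0,0.07],[0,0,0]],[[0,0,0.07],[0,0,0]],[[0,0,0.04],[0,0,0]],[[0,0,0.017],[0,0,0]],[[0,0,0],[0,0,0]],[[0,0,0],[0,0,0]]])

```text
time_s: 22.0
ee_pos: [555.4, -425.9, 107.0]
ee_rot: [-179.9, 0.1, -180.0]
force: [0.2, -0.1, -0.1]
gripper_width: 60.4
gripper_force: 0.0
```

Request:
send_rows(deltas=[[[0,0,0],[0,0,0]],[[0,0,0],[0,0,0]],[[0,0,0],[0,0,0]],[[0,0,0],[0,0,0]],[[0,0,0],[0,0,0]],[[0,0,0],[0,0,0]],[[0,0,0],[0,0,0]]], grip=1, grip_force=22)

```text
time_s: 22.7
ee_pos: [554.6, -425.9, 105.6]
ee_rot: [-180.0, 0.0, 180.0]
force: [0.2, -1.3, 1.9]
gripper_width: 24.7
gripper_force: 22.0
```

Request:
send_rows(deltas=[[[0,0,-0.01],[0,0,0]],[[0,0,-0.04],[0,0,0]],[[0,0,-0.08],[0,0,0]],[[0,0,-0.08],[0,0,0]],[[0,0,-0.08],[0,0,0]],[[0.01,0.04,-0.04],[0,0,0]],[[0.02,0.08,0],[0,0,0]],[[0.02,0.08,0],[0,0,0]],[[0.02,0.08,0],[0,0,0]],[[0.02,0.08,0],[0,0,0]]])

```text
time_s: 23.7
ee_pos: [508.5, -244.0, 270.0]
ee_rot: [179.9, -0.0, 180.0]
force: [1.2, 0.1, -1.2]
gripper_width: 24.7
gripper_force: 22.0
```

Request:
send_rows(deltas=[[[0.02,0.08,0],[0,0,0]],[[0.02,0.08,0],[0,0,0]],[[0.02,0.07,0],[0,0,0]],[[0,0.04,0],[0,0,0]],[[0,0,0],[0,0,-0.262]],[[0,0,0],[0,0,-0.262]],[[0,0,0],[0,0,-0.262]],[[0,0,0],[0,0,-0.262]],[[0,0,0],[0,0,0]],[[0,0,0],[0,0,0]]])

```text
time_s: 24.7
ee_pos: [479.3, -110.6, 270.3]
ee_rot: [180.0, -0.0, -150.2]
force: [0.5, -0.6, -2.2]
gripper_width: 24.4
gripper_force: 22.0
```

```bash
python3 - <<'E'
from h import *
s=state();print(s["time_s"],s["ee_pos"].round(1),s["ee_rot"].round(2),s["qpos"].round(1),s["force"].round(1),s["gripper_width"])
c=calibration("wrist"); grab_frame("wrist")
R=Ro.from_euler('xyz',s["ee_rot"],degrees=True).as_matrix(); t=np.array([581,-105.5,s["ee_pos"][2]])
print("tool move",(R.T@(t-s["ee_pos"])/500).round(4))
for n in WD:
    for r in trace("wrist","well_"+n)[:1]:
        v,u=np.nonzero(r["pixels"]); print(n,round(r["p"],2),r["bbox"],ray(c,(u.mean()+.5,v.mean()+.5),48).round(1))
E
```

```text
24.7 [ 479.3 -110.6  270.3] [ 1.7997e+02 -2.0000e-02 -1.5015e+02] [ -14.3    9.3   95.7    0.    75.  -134.2] [ 0.5 -0.6 -2.2] 24.374732347325324
tool move [-1.815e-01 -9.230e-02 -1.000e-04]
red 0.87 [245.8, 248.0, 36.5, 34.3] [ 563.3 -140.1]
blue 0.68 [166.2, 233.7, 81.0, 42.7] [ 587.7 -204.8]
orange 0.64 [250.1, 170.0, 86.6, 79.6] [ 479.7 -151.6]
black 0.96 [167.8, 155.5, 89.3, 91.3] [ 526.8 -225.5]
```

Request:
send_rows(deltas=[[[-0.03,-0.015,0],[0,0,0]],[[-0.05,-0.025,0],[0,0,0]],[[-0.05,-0.026,0],[0,0,0]],[[-0.035,-0.018,0],[0,0,0]],[[-0.0165,-0.0083,0.03],[0,0,0]],[[0,0,0.06],[0,0,0]],[[0,0,0.06],[0,0,0]],[[0,0,0.03],[0,0,0]],[[0,0,0],[0,0,0]],[[0,0,0],[0,0,0]]])

```text
time_s: 25.95
ee_pos: [580.9, -105.3, 180.2]
ee_rot: [180.0, -0.0, -150.0]
force: [0.0, -0.3, -2.3]
gripper_width: 24.7
gripper_force: 22.0
```

```bash
python3 -c "
from h import *
chk('pics/s5.png','red',105.6)"
```

```text
[ 580.9 -105.3  180.2] [ 1.7997e+02 -3.0000e-02 -1.5001e+02] 24.73192120669299 [ 0.  -0.3 -2.3]
```

View pics/s5.png

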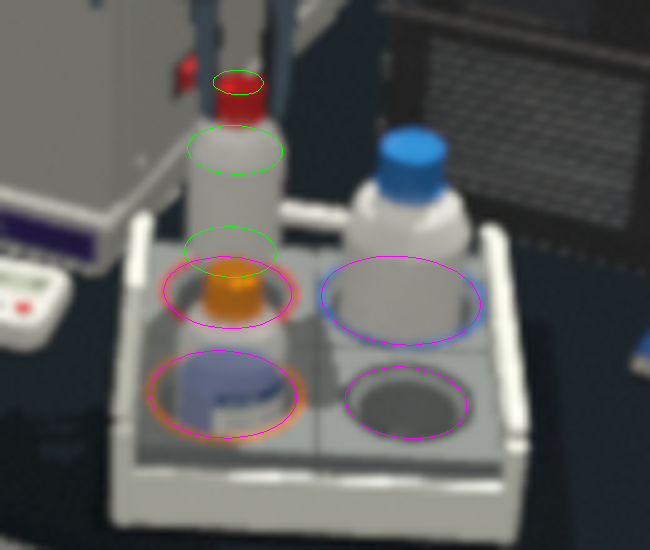

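The red bottle is over the red well, its base at (231,260) above the ring at (230,292). Lowering it.

Request:
send_rows(deltas=[[[0,0,0.02],[0,0,0]],[[0,0,0.02],[0,0,0]],[[0,0,0.015],[0,0,0]],[[0,0,0.015],[0,0,0]],[[0,0,0.015],[0,0,0]],[[0,0,0.015],[0,0,0]],[[0,0,0.01],[0,0,0]],[[0,0,0],[0,0,0]]])

```text
time_s: 26.8
ee_pos: [580.8, -105.2, 124.4]
ee_rot: [179.9, -0.1, -150.0]
force: [-1.5, 0.2, -2.5]
gripper_width: 24.4
gripper_force: 22.0
```

Request:
send_rows(deltas=[[[0,0,0.007],[0,0,0]],[[0,0,0.006],[0,0,0]],[[0,0,0.004],[0,0,0]],[[0,0,0],[0,0,0]],[[0,0,0],[0,0,0]]])

```text
time_s: 27.3
ee_pos: [581.3, -105.3, 117.0]
ee_rot: [-180.0, 0.0, -150.0]
force: [-0.2, -0.6, -1.7]
gripper_width: 24.4
gripper_force: 22.0
```

Request:
send_rows(deltas=[[[0,0,0.003],[0,0,0]],[[0,0,0.001],[0,0,0]],[[0,0,0],[0,0,0]],[[0,0,0],[0,0,0]]])

```text
time_s: 27.7
ee_pos: [581.8, -105.5, 115.8]
ee_rot: [-179.9, 0.1, -150.0]
force: [0.2, 0.2, 4.9]
gripper_width: 24.7
gripper_force: 22.1
```

Request:
send_rows(deltas=[[[0,0,0],[0,0,0]],[[0,0,0],[0,0,0]],[[0,0,0],[0,0,0]],[[0,0,0],[0,0,0]],[[0,0,-0.03],[0,0,0]],[[0,0,-0.07],[0,0,0]],[[0,0,-0.08],[0,0,0]],[[0,0,-0.08],[0,0,0]],[[0.03,0.015,-0.04],[0,0,0]],[[0.05,0.026,0],[0,0,0]]], grip=0.4)

```text
time_s: 28.7
ee_pos: [538.6, -107.9, 268.1]
ee_rot: [-179.7, 0.3, -150.0]
force: [0.7, 0.3, -0.6]
gripper_width: 54.9
gripper_force: 0.0
```

Request:
send_rows(deltas=[[[0.05,0.026,0],[0,0,0]],[[0.05,0.026,0],[0,0,0]],[[0,0,0],[0,0,0.262]],[[0,0,0],[0,0,0.262]],[[0,0,0],[0,0,0.262]],[[0,0,0],[0,0,0.262]],[[0,0.05,0],[0,0,0]],[[0,0.08,0],[0,0,0]],[[0,0.09,0],[0,0,0]],[[0,0.09,0],[0,0,0]]])

```text
time_s: 29.7
ee_pos: [479.8, 46.2, 264.8]
ee_rot: [180.0, 0.0, 179.9]
force: [0.5, 0.4, -0.1]
gripper_width: 54.9
gripper_force: 0.0
```

Request:
send_rows(deltas=[[[0,0.09,0],[0,0,0]],[[0,0.09,0],[0,0,0]],[[0,0.09,0],[0,0,0]],[[0,0.09,0],[0,0,0]],[[0,0.09,0],[0,0,0]],[[0,0.09,0],[0,0,0]],[[0,0.09,0],[0,0,0]],[[0,0.05,0.04],[0,0,0]],[[0,0,0.05],[0,0,0]],[[0,0,0],[0,0,0]]])

```text
time_s: 30.7
ee_pos: [478.1, 384.5, 215.9]
ee_rot: [-179.7, -0.4, -179.9]
force: [-0.6, -0.7, -0.1]
gripper_width: 54.5
gripper_force: 0.0
```

```bash
python3 - <<'E'
from h import *
s=state();print(s["time_s"],s["ee_pos"].round(1),s["ee_rot"].round(2))
c=calibration("wrist"); im=grab_frame("wrist"); p=proj(c,[[475,402,89]])[0].astype(int); print(p)
for r in trace("wrist","amber_black")[:3]: print(round(r["p"],2),r["bbox"])
b=im[max(0,p[1]-60):p[1]+60,p[0]-100:p[0]+100]; cv2.imwrite("pics/b1.png",cv2.resize(b,None,fx=4,fy=4,interpolation=cv2.INTER_CUBIC)[:,:,::-1])
E
```

```text
30.7 [478.1 384.5 215.9] [-179.7    -0.38 -179.93]
[337 232]
0.95 [323.8, 206.2, 45.6, 48.3]
0.82 [399.9, 187.5, 63.2, 44.4]
```

View pics/b1.png

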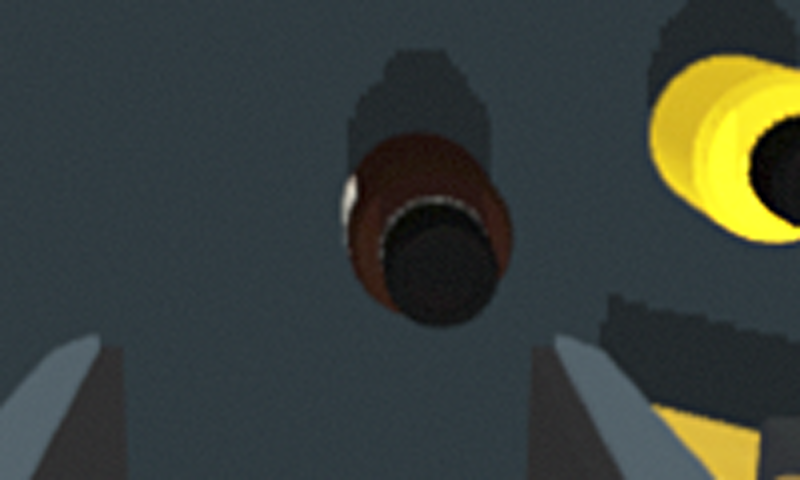

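This is the dark amber bottle with the black cap: cap-top centre at crop (442,268), i.e. image (347.5,239). The yellow look-alike is at the right (740,150).

```bash
python3 - <<'E'
from h import *
s=state();print(s["ee_pos"].round(1))
c=calibration("wrist"); im=grab_frame("wrist").astype(int)
sub=im[200:275,310:390]; m=((sub.max(2)<42)&(sub.max(2)-sub.min(2)<8)).astype(np.uint8)
k,l,st,ce=cv2.connectedComponentsWithStats(m); i=1+st[1:,4].argmax(); print(st[i]+[310,200,0,0,0],ce[i]+[310,200])
x0,y0,w,h,_=st[i]+[310,200,0,0,0]
print(ray(c,(x0+w/2,y0+h-w/2),89),ray(c,(347.5,239),89))
E
```

```text
[480.1 384.7 219.8]
[332 219  28  31 675] [345.19407407 233.90222222]
[482.22312095 410.5711238 ] [484.98380555 411.96657134]
```

Request:
send_rows(deltas=[[[-0.002,0.044,0.02],[0,0,0]],[[0,0,0.03],[0,0,0]],[[0,0,0],[0,0,0]],[[0,0,0],[0,0,0]],[[0,0,0],[0,0,0]]])

```text
time_s: 31.35
ee_pos: [481.7, 407.3, 196.1]
ee_rot: [179.9, 0.1, 180.0]
force: [0.4, -0.2, 0.2]
gripper_width: 54.5
gripper_force: 0.0
```

```bash
python3 - <<'E'
from h import *
s=state();print(s["ee_pos"].round(1),s["ee_rot"].round(2))
c=calibration("wrist"); im=grab_frame("wrist").astype(int); p=proj(c,[[482,407,89]])[0].astype(int); print(p)
a,b=p-40
sub=im[b:b+75,a:a+80]; m=((sub.max(2)<42)&(sub.max(2)-sub.min(2)<8)).astype(np.uint8)
k,l,st,ce=cv2.connectedComponentsWithStats(m); i=1+st[1:,4].argmax()
x0,y0,w,h,n=st[i]+[a,b,0,0,0]; print(x0,y0,w,h,n)
for z in(70,89): print(ray(c,(x0+w/2,y0+h-w/2),z))
# expected cap bbox for candidates
for q in((482,405),(482,408),(482,411),(478,408)):
    t=np.linspace(0,6.28,60); P=np.array([[q[0]+13*np.cos(e),q[1]+13*np.sin(e),z] for z in(70,89) for e in t]); B=bb(c,P); print(q,B[:2].round(1),(B[2:]-B[:2]).round(1))
E
```

```text
[481.7 407.3 196.1] [1.7992e+02 9.0000e-02 1.7996e+02]
[316 240]
306 222 30 34 796
[487.45086397 411.16387327]
[482.24932702 410.98428228]
(482, 405) [297.8 220.4] [31.7 35.4]
(482, 408) [301.5 220.4] [31.7 35.4]
(482, 411) [305.1 220.4] [31.7 35.4]
(478, 408) [301.4 215.9] [31.9 35.3]
```

Request:
send_rows(deltas=[[[-0.0016,0.004,0.06],[0,0,0]],[[0,0,0.06],[0,0,0]],[[0,0,0.06],[0,0,0]],[[0,0,0.032],[0,0,0]],[[0,0,0.015],[0,0,0]],[[0,0,0],[0,0,0]],[[0,0,0],[0,0,0]]])

```text
time_s: 32.1
ee_pos: [482.8, 409.5, 82.7]
ee_rot: [179.9, 0.1, 180.0]
force: [0.4, -0.4, -0.1]
gripper_width: 54.6
gripper_force: 0.0
```

Request:
send_rows(deltas=[[[0,0,0],[0,0,0]],[[0,0,0],[0,0,0]],[[0,0,0],[0,0,0]],[[0,0,0],[0,0,0]],[[0,0,0],[0,0,0]],[[0,0,0],[0,0,0]],[[0,0,0],[0,0,0]]], grip=1, grip_force=15)

```text
time_s: 32.8
ee_pos: [482.2, 409.1, 81.8]
ee_rot: [180.0, 0.0, 180.0]
force: [0.0, -0.6, 3.0]
gripper_width: 24.5
gripper_force: 15.0
```

Request:
send_rows(deltas=[[[0,0,-0.01],[0,0,0]],[[0,0,-0.04],[0,0,0]],[[0,0,-0.08],[0,0,0]],[[0,0,-0.09],[0,0,0]],[[0,0,-0.09],[0,0,0]],[[0,-0.03,-0.056],[0,0,0]],[[0,-0.06,0],[0,0,0]],[[0,-0.08,0],[0,0,0]],[[0,-0.09,0],[0,0,0]],[[0,-0.09,0],[0,0,0]]])

```text
time_s: 33.8
ee_pos: [481.4, 232.4, 264.2]
ee_rot: [-180.0, -0.0, -180.0]
force: [0.2, -1.0, -1.4]
gripper_width: 25.1
gripper_force: 15.0
```

Request:
send_rows(deltas=[[[0,-0.09,0],[0,0,0]],[[0,-0.09,0],[0,0,0]],[[0,-0.09,0],[0,0,0]],[[0,-0.09,0],[0,0,0]],[[0,-0.09,0],[0,0,0]],[[0,-0.09,0],[0,0,0]],[[0,-0.09,0],[0,0,0]],[[0,-0.09,0],[0,0,0]],[[0,-0.09,0],[0,0,0]],[[0,-0.06,0],[0,0,0]]])

```text
time_s: 34.8
ee_pos: [481.2, -203.8, 264.2]
ee_rot: [-180.0, -0.0, 179.9]
force: [-0.3, 0.2, -1.3]
gripper_width: 25.2
gripper_force: 15.0
```

```bash
python3 - <<'E'
from h import *
s=state();print(s["time_s"],s["ee_pos"].round(1),s["ee_rot"].round(2),s["gripper_width"],s["force"].round(1))
print((np.array([529.5,-227.5])-s["ee_pos"][:2])/500*[-1,1])
c=calibration("wrist"); grab_frame("wrist")
for n in("black",):
    for r in trace("wrist","well_"+n)[:2]:
        v,u=np.nonzero(r["pixels"]); print(n,round(r["p"],2),r["bbox"],ray(c,(u.mean()+.5,v.mean()+.5),48).round(1))
E
```

```text
34.8 [ 481.2 -203.8  264.2] [-1.7997e+02 -3.0000e-02  1.7987e+02] 25.24990207223235 [-0.3  0.2 -1.3]
[-0.09668581 -0.04741322]
black 0.73 [245.9, 203.3, 87.3, 74.3] [ 503.9 -242.6]
```

Request:
send_rows(deltas=[[[-0.03,-0.015,0],[0,0,0]],[[-0.04,-0.02,0],[0,0,0]],[[-0.0267,-0.0124,0],[0,0,0]],[[0,0,0.03],[0,0,0]],[[0,0,0.06],[0,0,0]],[[0,0,0.06],[0,0,0]],[[0,0,0.04],[0,0,0]],[[0,0,0.02],[0,0,0]],[[0,0,0],[0,0,0]],[[0,0,0],[0,0,0]]])

```text
time_s: 35.9
ee_pos: [530.8, -224.6, 160.3]
ee_rot: [-180.0, 0.1, -180.0]
force: [-0.6, 0.1, -1.4]
gripper_width: 25.3
gripper_force: 15.0
```

```bash
python3 - <<'E'
from h import *
s=state();print(s["ee_pos"].round(1),s["ee_rot"].round(2)); x,y,z=s["ee_pos"]
c=calibration("scene"); grab_frame("scene")
for r in trace("scene","amber_black")[:3]: print(round(r["p"],2),np.round(r["bbox"]+np.r_[0,0,r["bbox"][:2]],1))
print(bb(c,cyl("amber_black",x,y)+[0,0,z-81.8]).round(1))
for r in trace("scene","well_black")[:1]: print(r["p"],np.round(r["bbox"]+np.r_[0,0,r["bbox"][:2]],1))
a=.389;Rz=np.array([[np.cos(a),-np.sin(a)],[np.sin(a),np.cos(a)]])
P=np.array([[*(np.array([529.3,-227.3])+Rz@[i,j]),48] for i in(-46,46) for j in(-46,46)]); print(bb(c,P).round(1))
E
```

```text
[ 530.8 -224.6  160.3] [-1.7998e+02  8.0000e-02 -1.7999e+02]
0.63 [391.4 219.9 413.5 256.7]
0.57 [355.7 214.9 375.1 241.2]
[393.  217.8 411.4 255. ]
0.94 [385.5 249.  423.9 277.8]
[383.2 249.3 420.4 272.3]
```

Request:
send_rows(deltas=[[[0.0016,-0.0074,0],[0,0,0]],[[0,0,0.02],[0,0,0]],[[0,0,0.02],[0,0,0]],[[0,0,0.015],[0,0,0]],[[0,0,0.015],[0,0,0]],[[0,0,0.015],[0,0,0]],[[0,0,0.015],[0,0,0]],[[0,0,0.01],[0,0,0]],[[0,0,0],[0,0,0]]])

```text
time_s: 36.95
ee_pos: [528.9, -228.2, 103.5]
ee_rot: [180.0, -0.1, 180.0]
force: [0.2, 0.0, -1.8]
gripper_width: 25.2
gripper_force: 15.0
```

Request:
send_rows(deltas=[[[0,0,0.008],[0,0,0]],[[0,0,0.007],[0,0,0]],[[0,0,0.006],[0,0,0]],[[0,0,0.003],[0,0,0]],[[0,0,0],[0,0,0]],[[0,0,0],[0,0,0]]])

```text
time_s: 37.55
ee_pos: [529.4, -228.5, 92.4]
ee_rot: [180.0, 0.0, 180.0]
force: [0.5, 0.6, -0.5]
gripper_width: 25.1
gripper_force: 15.0
```

Request:
send_rows(deltas=[[[0,0,0.002],[0,0,0]],[[0,0,0],[0,0,0]],[[0,0,0],[0,0,0]]])

```text
time_s: 37.85
ee_pos: [529.7, -228.6, 92.1]
ee_rot: [-180.0, 0.1, 180.0]
force: [-1.4, 0.3, 4.7]
gripper_width: 25.1
gripper_force: 15.0
```

Request:
send_rows(deltas=[[[0,0,0],[0,0,0]],[[0,0,0],[0,0,0]],[[0,0,0],[0,0,0]],[[0,0,0],[0,0,0]],[[0,0,-0.03],[0,0,0]],[[0,0,-0.07],[0,0,0]],[[0,0,-0.09],[0,0,0]],[[0,0,-0.09],[0,0,0]],[[0,0,-0.09],[0,0,0]],[[0.05,0,0],[0,0,0]]], grip=0.4)

```text
time_s: 38.85
ee_pos: [509.0, -230.0, 283.0]
ee_rot: [-179.7, 0.8, -179.9]
force: [0.1, 0.5, -0.4]
gripper_width: 54.5
gripper_force: 0.0
```

Request:
send_rows(deltas=[[[0.08,0,0],[0,0,0]],[[0.09,0,0],[0,0,0]],[[0.05,0,0],[0,0,0]],[[0,0,0],[0,0,0]],[[0,0,0],[0,0,0]],[[0,0,0],[0,0,0]]])

```text
time_s: 39.45
ee_pos: [395.4, -228.6, 276.4]
ee_rot: [-180.0, 0.0, -180.0]
force: [0.2, 0.4, -0.5]
gripper_width: 54.3
gripper_force: 0.0
```

```bash
python3 - <<'E'
from h import *
s=state();print(s["time_s"],s["ee_pos"].round(1),s["qvel"].round(2))
b=cv2.resize(grab_frame("scene")[180:320,150:510],(800,311),interpolation=cv2.INTER_CUBIC); w=grab_frame("wrist")[:280,:]
cv2.imwrite("pics/f.png",np.vstack([b,cv2.resize(w,(800,289))])[:,:,::-1])
E
```

```text
39.45 [ 395.4 -228.6  276.4] [ 0.31  0.54 -0.19  0.01  0.16  0.05]
```

View pics/f.png

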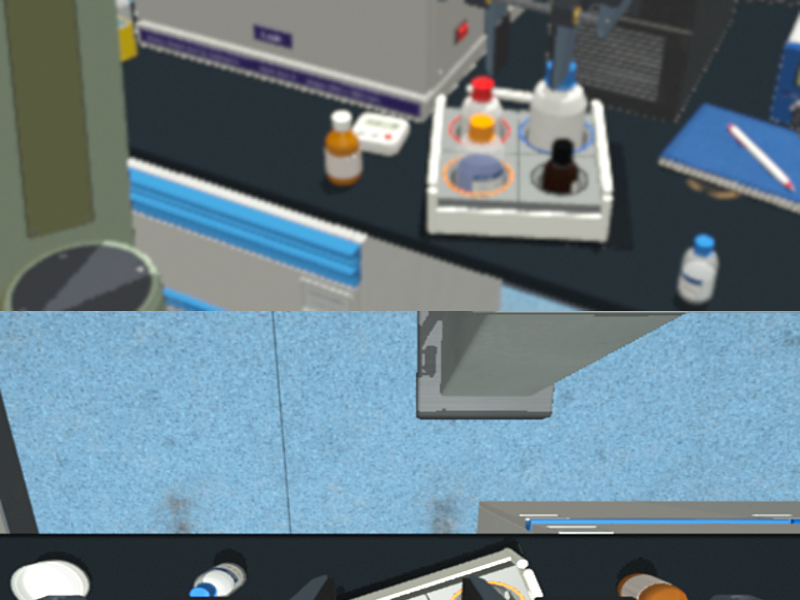

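The final picture shows the red (482,90), orange (481,130), blue (560,75) and black (562,155) caps standing upright in their own wells. amber_white (343,150) and small_blue (700,265) have not moved.

```bash
python3 -c "
from workcell import *
print(job_done())"
```

```text
the job is handed in; nothing more can be done
None
```

The job is handed in: all four bottles were lowered upright into the wells matching their caps, in the listed order, no bottle fell, and the small blue-capped and white-capped amber bottles were left standing where they were (about 39.5 s of the 120 s used).

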